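# Vibration reading on a tilted drive

### The arm

A 6-joint arm with a two-finger parallel gripper is mounted at the origin on a cart in front of the work surface, level with it; the furniture and walls round the work are solid. World frame = base frame: x ahead of the robot, y to its left, z up, the work surface at z = 0. Lengths are in m, angles in rad, forces in N, time in s.
With the tool pointing down it reaches from about 0.375 to 0.9 m from the base axis. Payload 3.1 kg.
Tool frame: the origin (TCP) lies at the centre of the arm's flange, where the gripper is bolted on; the fingertips stand 173 mm ahead of it and the grasp point (between the pads) lies 155 mm ahead of it; z points along the fingers, x is the direction in which the jaws open and shut, and the axes are right-handed (so a half turn about z gives the same grasp; the last joint's range is limited). The gripper opens to 85 mm and grips with 20 to 120 N. Pads are 22 mm wide; open, the fingers measure 114 mm over their backs; the gripper's body (76 mm by 85 mm) begins 54 mm behind the grasp point. The pads swing forward as they close: fully open they stand 13 mm farther back than shut.
Start: joints at [1.028, 0.527, 1.433, -0, 1.181, -0.178], TCP at [0.223, 0.584, 0.405] pointing down, gripper open.
Joint ranges: [-3.08, 3.08], [-0.75, 2.2], [0.22, 2.44], [-1.43, 4.57], [0, 2.65], [-2.85, 2.85]. Speed limits (rad/s): [2.79, 2.79, 3.14, 3.14, 3.14, 3.14].

### API

Orientations are given as a unit quaternion [x, y, z, w].
In Python, from station import manip gives the robot as it stands.
- The arm moves only by the shell command python3 -m jog 'ROWS' [OPENING] [FORCE]. ROWS is JSON, a list that holds one entry, the list of rows, each a list of 4 numbers: the shift along the world's x, y, z in mm, then the turn about the world's z in degrees. A call has exactly 8 rows; each row shifts and turns the commanded pose from where the row before left it; what a row does not reach is not made up. A row lasts 1/8 s, in which the tool goes at most 62.5 mm and 10.7 degrees, less where a joint would pass 70% of its speed; a pose out of reach is approached as far as the arm can. A call is refused whole if a number of a shift passes 62.5 or a number of a turn 10.7, either way. A call with a gripper value outside its range is refused whole. OPENING is the opening in per cent of the stroke, from 0 (shut) to 100 (fully open), set as the call begins (- or left out, the last holds). The fingers move at their own pace and stop on an object; FORCE is the grip in N (left out, the last holds). Time passes only in rows, so rows that do not move let the fingers close, or fill a call up. It gives the time, the measured TCP pose, the force and the opening at its end, in the units of the state.
- manip.sense(): the state, without advancing time (a new reading comes with each control period).
- manip.snapshot(name): name is "scene" or "side" or "wrist"; returns the picture (384x512x3 uint8, red, green, blue); there is no depth.
- manip.camera_info(name): a dict with "fx", "fy", "cx", "cy" (pixels), "R" (3x3) and "t" (3): a world point X has camera coordinates R X + t. Camera axes: x right, y down, z forward; pixel columns grow to the right and rows downward; lengths in m; the calibration is good to about 2 mm. The wrist camera is an equidistant fisheye: a pixel r from the principal point sees the ray r / f radians off the axis. A picture is of the moment at which its call begins: read the wrist's pose just before it. camera_info takes no time and is no camera call; for the wrist camera it gives the pose at the moment of the call.
- manip.sign_off(): hands the job in, once; it reports no verdict.
The state is a dict: "t": time; "q": joint angles; "qd": joint speeds; "tau": joint torques, N m; "tcp_pos": TCP position; "tool_rot": TCP orientation; "force": force on the tool from outside, world axes, zero at the start; "ft_torque": the same for the moment, N m; "finger_gap": opening from 0.0 (shut) to 1.0 (fully open).
Only numpy, scipy, OpenCV 4.12 (cv2) and the standard library are available. Lean on these libraries where they do the work, as an engineer would, in place of code of your own. Each camera call takes 0.05 s, during which the arm holds its last target. There are 200 camera calls.

### The job

Take a vibration reading on the tube-rotator drive: first turn the peak pointer on the meter back anticlockwise to its zero stop and leave it there, then lift the spring-tipped probe out of its stand and hold its tip inside the ring mark on the drive's sloping end cap, with the probe square to that face and pressed lightly so that the spring tip goes in about half-way. Finish still holding the probe there with a steady light push, and do not knock the other things about.

Things in the scene. Friction and masses are not known exactly. Their poses are not given: they have to be found in the camera images.
- peak_knob (a joint): Peak-pointer knob of the meter: angle in rad, 0 = pointer against the zero stop pin, grows clockwise seen from above (up to 2.6). Starts between 0.7 and 1.4. It has light friction (0.03 N m) and stays where it is left.
- knob_grip (a point): On the vertical axis of the meter's black peak-pointer knob, 24 mm above the dial. The knob's bar (12 mm thick, 34 long, 26 high, its top 10 mm above this point) runs along this point's y axis, +y toward the pointer's end; x runs across the bar, z is up. The frame turns with the knob. Below the bar is a round skirt 32 mm wide.
- meter: Fixed grey square meter case, 108 x 108 mm, 48 mm high to the round white dial on its top, the knob in the middle; origin at the centre of its underside on the table. The meter and the stand are left and right of the drive, either way round.
- probe_grip (a point): Centre of the probe's square black handle, 22 x 22 mm, 56 mm long, with a 6 mm cap on top. z runs from tip to cap, x and y are square to the flats. Below the handle: 30 mm wide collar, 14 mm nose, spring tip, whose end is 95 mm below this point. About 120 g. It starts upright in the stand's hole, collar on the stand's top, tip 60 mm down in the hole; lift it straight up.
- probe_tip (a point): End of the probe's spring tip (a 10 mm steel ball on a 7 mm rod), the point that touches the spot; z runs from tip to cap along the probe.
- plunger (a joint): How far the spring tip is pushed into the probe, in m: 0 = fully out, 0.016 = fully in. The spring gives about 0.75 N at 0 and 250 N/m more: 2.75 N half-way in (0.008).
- stand: Fixed probe stand: a grey block 50 x 50 x 70 mm on a dark 84 mm square foot, with a 19 mm vertical hole in the middle of its top; origin at the centre of its underside on the table.
- drum: Grey motor drum of the rotator drive, 100 mm in diameter, 75 mm long, leaning 0.35 rad (20 degrees) toward the front of its white base (130 x 124 mm); fixed. Origin at the centre of its lower end, z along its axis out of the aluminium end cap, which is at z = 75 mm. A round steel boss 20 mm wide and 7 mm high stands in the middle of the cap.
- spot (a point): Centre of the ring mark (thin dark ring, 22 mm outside diameter with a dot in its middle) on the flat end cap, 27 mm to the +y side of the cap's middle boss (the left side as seen from the front of the drive). z is the outward normal of the cap's face; x points up the slope, y across it.
- specimen_cup_3: Bystander: specimen cup with red lid, 58 mm wide, 59 mm high; origin under its centre. Leave it alone.
- control_vial_1: Bystander: small vial with blue cap, 25 mm wide, 49 mm high; origin under its centre. Leave it alone.
- control_vial_2: Bystander: small vial with green cap, 25 mm wide, 49 mm high; origin under its centre. Leave it alone.
- pen_blue: Bystander: pen lying on the table, 142 mm long, 11 mm high; origin under its centre. Leave it alone.
- label_tape: Bystander: roll of tape lying flat, 100 mm wide, 25 mm high; origin under its centre. Leave it alone.
- meter_case: Bystander: black zipped pouch, 46 x 76 x 25 mm; origin under its centre. Leave it alone.

How it is judged:
On the way, in this order (a step that is already met when the one before it is completed fails the run):
1. the peak pointer is back at its zero stop while the probe still stands in its stand (value of joint peak_knob below 0.09 rad and distance of probe_grip from where it was at the start of the episode below 0.03 m), for 0.2 s.
2. the probe is lifted clear of its stand by the fingers (value of joint peak_knob below 0.09 rad and height (world z) of probe_tip above 0.075 m and contact force between the fingers and probe above 0.5 N and contact force between probe and stand below 0.05 N), for 0.2 s.
At the end, for the whole second after the job is handed in: Pointer within 0.09 rad of zero; probe held still, clear of its stand, tip within 9 mm of the ring's centre, axis within 0.15 rad of the cap's normal, spring tip pushed in 3 to 14 mm, pressing the cap with 0.5 to 8 N; the fingers do not touch the drum (value of joint peak_knob below 0.09 rad and distance between probe_tip and spot below 0.009 m and angle between the z axis of probe_tip and the z axis of spot, either way round below 0.15 rad and value of joint plunger between 0.003 and 0.014 m and contact force between probe and drum between 0.5 and 8 N and contact force between the fingers and probe above 0.5 N and contact force between probe and stand below 0.05 N and contact force between the fingers and drum below 0.1 N and linear speed of probe below 0.02 m/s); the arm keeps its last pose, push and grip.
It fails at once if the probe is rammed against the drive (over 20 N) (contact force between probe and drum above 20 N).
It fails at once if a bystander is moved more than 3 cm (distance of any of specimen_cup_3, control_vial_1, control_vial_2, pen_blue, label_tape, meter_case from where it was at the start of the episode above 0.03 m).
It also fails if it takes over 51 s, if anything falls off the work surface, if the arm or the gripper's body presses on something with over 40 N, if the wrist force passes 120 N, or if a joint passes its speed limit or range.

## Working session

There is one attempt and no reset: what is moved stays moved. The work goes in short steps, Python scripts to look and compute and a shell command to move; the robot and the scene stay as the last step left them, time stands still between calls to the robot, and variables do not carry over. Pictures are saved under pics/ and viewed, about 8 in all and at most 12, crops included, and the job is handed in when it is done.

```bash
mkdir -p pics; ls; cat > h.py <<'E'
import numpy as np, cv2
from station import manip
def snap(n,f):
    s=manip.camera_info(n); im=manip.snapshot(n); cv2.imwrite('pics/'+f+'.png',im[:,:,::-1]); np.save('pics/'+f+'.npy',np.array(s,dtype=object),allow_pickle=True); return im,s
def load(f):
    return cv2.imread('pics/'+f+'.png'), np.load('pics/'+f+'.npy',allow_pickle=True).item()
def ray(c,u,v,fish=False):
    x=(u-c['cx'])/c['fx'];y=(v-c['cy'])/c['fy']
    if fish:
        r=np.hypot(x,y)+1e-9; d=np.array([x/r*np.sin(r),y/r*np.sin(r),np.cos(r)])
    else: d=np.array([x,y,1.])
    R=np.array(c['R']);t=np.array(c['t']); return -R.T@t, R.T@d/np.linalg.norm(d)
def onz(c,u,v,z,fish=False):
    o,d=ray(c,u,v,fish); return o+d*(z-o[2])/d[2]
def meet(*rs):
    A=0;b=0
    for o,d in rs: P=np.eye(3)-np.outer(d,d);A=A+P;b=b+P@o
    return np.linalg.solve(A,b)
def proj(c,X,fish=False):
    p=np.array(c['R'])@np.array(X)+np.array(c['t'])
    if fish:
        r=np.hypot(p[0],p[1]);th=np.arctan2(r,p[2]);k=th/r
    else:k=1/p[2]
    return np.array([c['cx']+c['fx']*k*p[0],c['cy']+c['fy']*k*p[1]])
E
python3 - <<'E'
from h import *
ims=[]
for n in('scene','side','wrist'):
    im,s=snap(n,n+'0'); ims.append(im)
    print(n,s['fx'],s['cx'],s['cy'],(-np.array(s['R']).T@np.array(s['t'])).round(3),np.array(s['R'])[2].round(2))
print(manip.sense())
E
```

```text
pics
scene 349.5389915760433 253.9547872909347 192.2406849401226 [-0.336 -0.601  0.627] [ 0.75  0.48 -0.46]
side 410.56441796089507 253.26575781030024 191.82213025251343 [ 0.121 -1.072  0.834] [ 0.3   0.77 -0.57]
wrist 297.3186396354542 257.6787670970558 190.85712685089274 [0.146 0.613 0.373] [ 0.3  -0.12 -0.95]
{'t': 0.15, 'q': array([ 1.02747999e+00,  5.28281393e-01,  1.43361867e+00, -1.00494776e-05,
        1.18142646e+00, -1.78532327e-01]), 'qd': array([-1.70344468e-03, -3.20402098e-03, -2.54944078e-03,  3.50589938e-04,
        1.99042536e-03,  5.19244452e-05]), 'tau': array([ 9.51881448e-04, -4.42747200e+01, -1.78276455e+01, -1.92618536e-04,
        5.62279893e-03, -3.76859555e-05]), 'tcp_pos': array([0.22281974, 0.58364677, 0.4039371 ]), 'tool_rot': array([ 8.23633090e-01,  5.67122369e-01, -7.88081672e-04,  3.61272535e-04]), 'force': array([-0.58329477,  0.52919565,  0.04327756]), 'ft_torque': array([-0.00583156,  0.02193715, -0.01877486]), 'finger_gap': 0.996749544671627}
```

View pics/scene0.png

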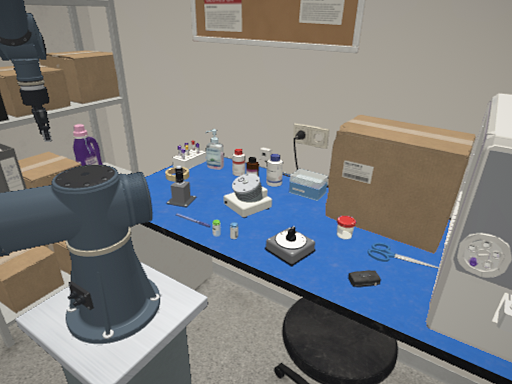

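View pics/side0.png

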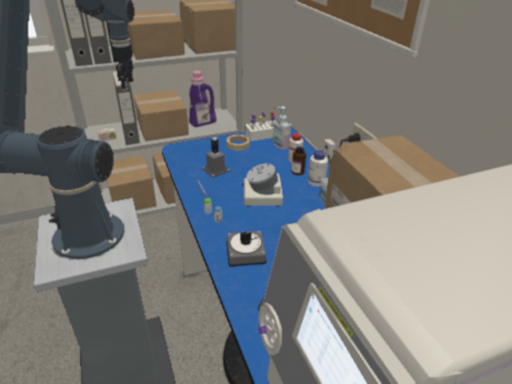

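Scene shows the stand left (180,187), drive middle (247,192) with the cap facing the robot, meter right (291,242), vials at (216,228)/(234,230), pen (192,219). The side view agrees. Rough positions:

```bash
python3 - <<'E'
from h import *
_,a=load('scene0');_,b=load('side0')
print('dial',onz(a,291,238,.05),onz(b,246,243,.05))
print('probe cap',meet(ray(a,180,169),ray(b,215,139)))
print('boss',meet(ray(a,244,182),ray(b,265,171)))
for n,u,v in(('green',216,228),('blue',234,230),('cup',346,228),('case',364,278),('pen',192,219)):print(n,onz(a,u,v,.02))
E
```

```text
dial [ 0.42374139 -0.24386179  0.05      ] [ 0.42270195 -0.25070226  0.05      ]
probe cap [0.47813795 0.23445532 0.12920096]
boss [0.59903606 0.04137551 0.08147763]
green [ 0.37791847 -0.00469453  0.02      ]
blue [ 0.40081668 -0.0579002   0.02      ]
cup [ 0.61172531 -0.34414677  0.02      ]
case [ 0.41058415 -0.46528816  0.02      ]
pen [0.37535688 0.09323687 0.02      ]
```

```bash
python3 -m jog '[[[40,-45,0,0],[40,-45,0,0],[40,-45,0,0],[30,-50,0,0],[30,-50,0,0],[20,-55,0,0],[0,-60,0,0],[0,-60,0,0]]]' 100
python3 - <<'E'
from h import *
snap('wrist','w1')
E
python3 -m jog '[[[0,-62,0,0],[0,-62,0,0],[0,-62,0,0],[0,-62,0,0],[0,-62,0,0],[0,-62,0,0],[0,-40,0,0],[0,0,0,0]]]'
python3 - <<'E'
from h import *
snap('wrist','w2'); s=manip.sense(); print(s['tcp_pos'],s['q'],s['t'])
E
python3 - <<'E'
import cv2,numpy as np
a=cv2.imread('pics/w1.png');b=cv2.imread('pics/w2.png')
cv2.imwrite('pics/w12.png',cv2.resize(np.vstack([a,b]),None,fx=.78,fy=.78,interpolation=cv2.INTER_AREA))
E
```

```text
t: 1.15
tcp_pos: [0.423, 0.172, 0.4046]
tool_rot: [0.824, 0.567, 0.0, 0.0]
force: [0.8, -1.1, 0.4]
finger_gap: 1.003
t: 2.2
tcp_pos: [0.4232, -0.241, 0.4046]
tool_rot: [0.825, 0.565, 0.0, 0.001]
force: [-0.0, 0.4, -0.3]
finger_gap: 0.997
[ 0.42285729 -0.23913389  0.40434892] [-7.45279907e-01  3.41849953e-01  1.77355767e+00  3.15406796e-04
  1.02701244e+00 -1.94880310e+00] 2.25
```

View pics/w12.png

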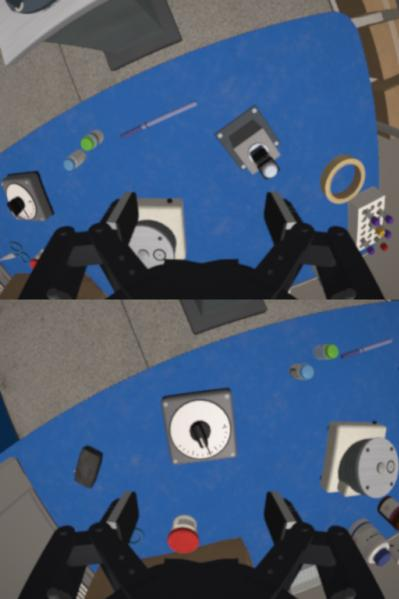

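Picture shows the meter whole at w2 px ≈(256,167), the pointer bar dark in the dial, drive at right (~(465,215)). Crops of the knob and drive cap:

```bash
python3 - <<'E'
from h import *
a,_=load('w2');b,_=load('w1')
A=cv2.resize(a[110:210,205:305],None,fx=4,fy=4,interpolation=cv2.INTER_CUBIC)
B=cv2.resize(a[140:265,400:500],None,fx=4,fy=4,interpolation=cv2.INTER_CUBIC)[:400]
C=cv2.resize(a[165:265,412:512],None,fx=4,fy=4,interpolation=cv2.INTER_CUBIC)
cv2.imwrite('pics/c2.png',np.hstack([A,C]))
E
```

```text
(no output)
```

View pics/c2.png

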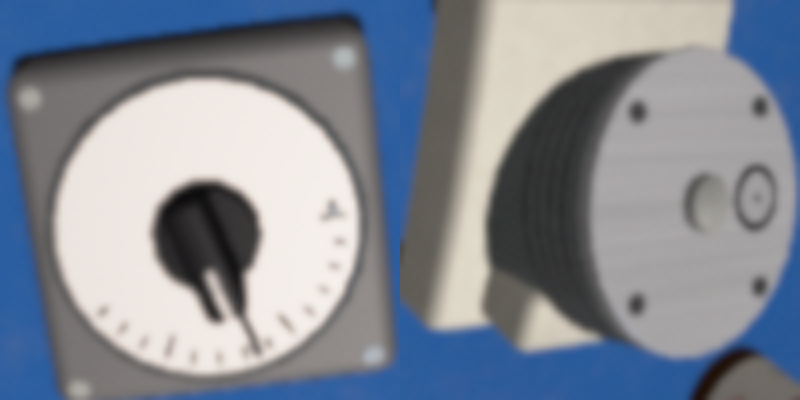

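```bash
python3 - <<'E'
from h import *
_,c=load('w2')
ce=lambda x,y:(205+x/4,110+y/4)
d=onz(c,*ce(207,225),.048,True); p=onz(c,*ce(262,352),.05,True); z=onz(c,*ce(332,210),.048,True)
print(d,p,z,[np.degrees(np.arctan2(*(v-d)[1::-1])) for v in(p,z)])
for q in((20,60),(362,20),(390,350),(65,395)): print(onz(c,*ce(*q),.048,True))
c2=lambda x,y:(412+x/4,165+y/4)
print('knobskirt ctr', onz(c,*ce(207,232),.06,True))
_,a=load('w1')
E
```

```text
[ 0.42153519 -0.24132538  0.048     ] [ 0.46207947 -0.23994055  0.05      ] [ 0.43005639 -0.20688381  0.048     ] [np.float64(1.9562296416611096), np.float64(76.10348335827165)]
[ 0.3589275  -0.27227254  0.048     ]
[ 0.38257859 -0.18092338  0.048     ]
[ 0.47582598 -0.20480182  0.048     ]
[ 0.45455141 -0.29931936  0.048     ]
knobskirt ctr [ 0.42059907 -0.24091572  0.06      ]
```

```bash
python3 -m jog '[[[0,-2,-10,-10.5],[-2,0,-10,-10.5],[0,0,-10,-10.5],[0,0,-10,-10.5],[0,0,-10,-10.5],[0,0,-10,-10.5],[0,0,-10,-10.5],[0,0,0,-10.5]]]' 60
python3 -m jog '[[[0,0,0,-10.5],[0,0,0,-10.5],[0,0,0,-10.5],[0,0,0,-10.5],[0,0,0,-10.5],[0,0,0,-10.5],[0,0,0,-10],[0,0,0,0]]]'
python3 - <<'E'
from h import *
im,c=snap('wrist','w3'); s=manip.sense(); print(s['tcp_pos'],s['q'],s['t'])
from scipy.spatial.transform import Rotation as R
print(R.from_quat(s['tool_rot']).as_matrix()[:,0])
u,v=proj(c,(.421,-.241,.055),True); print(u,v); u,v=int(u),int(v)
y0=max(v-50,0);x0=max(u-50,0);print(x0,y0)
cv2.imwrite('pics/c3.png',cv2.resize(im[y0:y0+100,x0:x0+100,::-1],None,fx=4,fy=4,interpolation=cv2.INTER_CUBIC))
E
```

```text
t: 3.25
tcp_pos: [0.4207, -0.238, 0.3339]
tool_rot: [0.991, -0.132, -0.001, -0.001]
force: [-0.0, -0.4, -0.3]
finger_gap: 0.601
t: 4.25
tcp_pos: [0.4209, -0.2385, 0.3347]
tool_rot: [0.721, -0.693, -0.001, -0.0]
force: [-0.6, -0.2, -0.2]
finger_gap: 0.603
[ 0.42095931 -0.23879461  0.33472412] [-7.47459362e-01  4.48574771e-01  1.85113615e+00  2.43084184e-04
  8.42766156e-01  7.82027470e-01] 4.3
[ 4.11358569e-02 -9.99153277e-01 -7.55270804e-04]
261.33217238606426 188.98565590774524
211 138
```

View pics/c3.png

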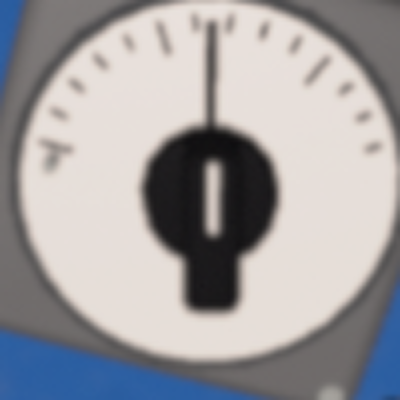

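```bash
python3 - <<'E'
from h import *
_,c=load('w3')
f=lambda x,y,z:onz(c,211+x/4,138+y/4,z,True)
d=f(208,180,.048);k=f(211,190,.056);p=f(211,22,.05);z=f(52,152,.048);q=f(211,128,.056); e1=f(18,190,.048);e2=f(398,190,.048)
w=f(213,162,.082);w2=f(212,235,.082)
print(d,k,p,z,(e1+e2)/2,w,w2)
a=lambda v:np.degrees(np.arctan2(v[1],v[0]))
print(a(p-k),a(z-k),a(p-q),a(w2-w))
E
```

```text
[ 0.42442464 -0.24242412  0.048     ] [ 0.42461685 -0.24294132  0.056     ] [ 0.46064817 -0.24138754  0.05      ] [ 0.42957715 -0.20720863  0.048     ] [ 0.42211788 -0.24264909  0.048     ] [ 0.43851179 -0.24219122  0.082     ] [ 0.42348454 -0.24271148  0.082     ]
2.469234751634152 82.0968747733146 2.334321408204239 -178.01716345197514
```

```bash
python3 -m jog '[[[2,-3,-20,0],[0,-1,-20,0],[0,0,-20,0],[0,0,-15,0],[0,0,-12,0],[0,0,-10,0],[0,0,-5,0],[0,0,0,0]]]' 50 20
python3 -m jog '[[[0,0,0,0],[0,0,0,0],[0,0,0,0],[0,0,0,0],[0,0,0,0],[0,0,0,0],[0,0,0,5],[0,0,0,5]]]' 0 20
python3 -m jog '[[[0,0,0,9],[0,0,0,9],[0,0,0,9],[0,0,0,9],[0,0,0,9],[0,0,0,9],[0,0,0,7],[0,0,0,3]]]'
python3 -c "
from station import manip;s=manip.sense();print(s['ft_torque'],s['q'])"
```

```text
t: 5.3
tcp_pos: [0.4229, -0.2441, 0.2325]
tool_rot: [0.72, -0.694, -0.0, -0.0]
force: [-0.1, -0.3, -0.0]
finger_gap: 0.498
t: 6.3
tcp_pos: [0.423, -0.2433, 0.2332]
tool_rot: [0.778, -0.628, -0.0, -0.001]
force: [2.5, 4.7, 3.9]
finger_gap: 0.136
t: 7.3
tcp_pos: [0.4228, -0.2431, 0.2332]
tool_rot: [0.993, -0.12, -0.0, -0.001]
force: [2.4, 5.4, 5.4]
finger_gap: 0.131
[ 0.88700096 -0.38092033 -0.05806581] [-0.75168722  0.64123113  1.90978084  0.00215237  0.59189052 -0.5122492 ]
```

```bash
python3 -m jog '[[[0,0,0,1],[0,0,0,1],[0,0,0,1],[0,0,0,1],[0,0,0,1],[0,0,0,1],[0,0,0,0],[0,0,0,0]]]'
python3 -c "
from station import manip;s=manip.sense();print(s['ft_torque'],s['q'][5])"
```

```text
t: 8.3
tcp_pos: [0.4227, -0.2434, 0.2333]
tool_rot: [0.997, -0.073, 0.0, -0.001]
force: [-0.1, 3.7, 5.5]
finger_gap: 0.135
[ 0.63727282 -0.03952202 -1.20971513] -0.610910803410771
```

```bash
python3 -m jog '[[[0,0,0,0],[0,0,0,0],[0,0,0,0],[0,0,10,0],[0,0,20,0],[0,0,35,0],[0,0,50,0],[0,0,50,0]]]' 60
python3 - <<'E'
from h import *
im,c=snap('wrist','w4');print(proj(c,(.423,-.242,.05),True))
E
python3 -m jog '[[[0,60,0,0],[0,60,0,0],[0,60,0,0],[0,60,0,0],[0,60,0,0],[-10,60,0,0],[-10,60,0,0],[0,20,0,0]]]' 100
python3 - <<'E'
from h import *
im,c=snap('wrist','w5'); s=manip.sense(); print(s['tcp_pos'],s['q'],s['t'])
a,_=load('w4'); b,_=load('w5')
cv2.imwrite('pics/c5.png',np.hstack([cv2.resize(a[100:300,156:356],(300,300)),b[:300]]))
E
```

```text
t: 9.3
tcp_pos: [0.4226, -0.2439, 0.3997]
tool_rot: [0.998, -0.069, -0.0, 0.0]
force: [0.4, -0.6, -0.2]
finger_gap: 0.598
[257.82840122 168.02010706]
t: 10.35
tcp_pos: [0.4013, 0.1986, 0.3981]
tool_rot: [0.998, -0.067, 0.0, -0.0]
force: [-1.0, -0.5, 0.1]
finger_gap: 0.999
[0.40193385 0.19929382 0.39821303] [2.09874815e-01 3.00910590e-01 1.86574488e+00 1.79355669e-03
 9.73352818e-01 3.42452732e-01] 10.4
```

View pics/c5.png

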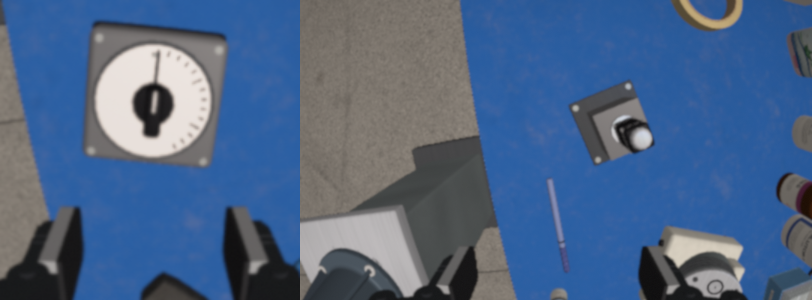

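```bash
cat > m.py <<'E'
from h import *
_,c=load('w5')
for q in((270,107),(330,82),(355,150),(298,163)):print('foot',onz(c,*q,.01,True).round(4))
print('cap',onz(c,338,138,.139,True).round(4))
E
python3 m.py
python3 -m jog '[[[20,8,0,0],[20,8,0,0],[20,8,0,0],[12,8,0,0],[0,0,0,0],[0,0,0,0],[0,0,0,0],[0,0,0,0]]]'
python3 - <<'E'
from h import *
im,c=snap('wrist','w6'); s=manip.sense(); print(s['tcp_pos'],s['q'],s['t'])
u,v=proj(c,(.475,.232,.1),True).astype(int);print(u-50,v-60)
A=cv2.resize(im[v-60:v+40,u-50:u+50,::-1],None,fx=4,fy=4,interpolation=cv2.INTER_CUBIC)
B=cv2.resize(im[190:290,300:400,::-1],None,fx=4,fy=4,interpolation=cv2.INTER_CUBIC)
cv2.imwrite('pics/c6.png',np.hstack([A,cv2.resize(im[:,:,::-1],(400,300))[:].copy() if 0 else cv2.copyMakeBorder(cv2.resize(im[:,:,::-1],(400,300)),0,100,0,0,cv2.BORDER_CONSTANT)]))
E
```

```text
foot [0.4248 0.2637 0.01  ]
foot [0.5005 0.2864 0.01  ]
foot [0.5253 0.1992 0.01  ]
foot [0.4507 0.1911 0.01  ]
cap [0.4707 0.2398 0.139 ]
t: 11.4
tcp_pos: [0.4745, 0.2277, 0.3978]
tool_rot: [0.998, -0.069, -0.0, 0.0]
force: [0.2, -1.0, -0.2]
finger_gap: 0.998
[0.47460479 0.22776708 0.39782   ] [ 2.35002540e-01  4.04438271e-01  1.68634445e+00 -2.75754844e-05
  1.05097172e+00  3.72866295e-01] 11.45
207 119
```

View pics/c6.png

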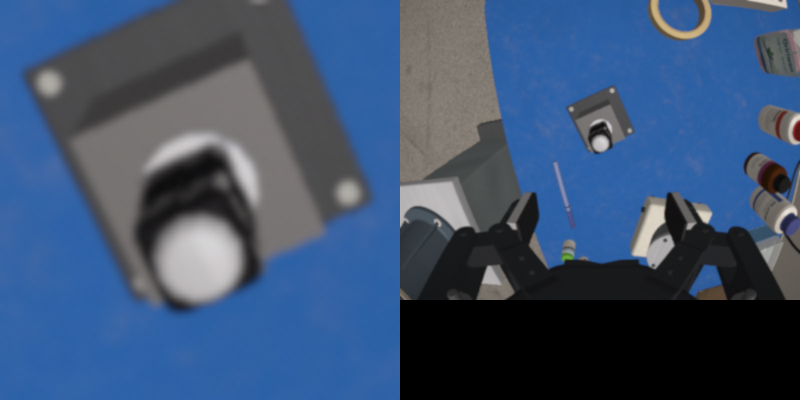

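```bash
python3 - <<'E'
from h import *
_,c=load('w6')
f=lambda x,y,z:onz(c,207+x/4,119+y/4,z,True)
a=lambda v:np.degrees(np.arctan2(v[1],v[0]))
print('cap',f(200,258,.139))
A,B,C=f(72,140,.07),f(247,60,.07),f(325,230,.07)
print('stand top',A,B,C,(A+C)/2,a(B-A),a(C-B))
p,q=f(185,306,.133),f(262,274,.133);print('handle',a(q-p),np.linalg.norm(q-p))
p,q=f(48,82,.012),f(348,193,.012);print('foot screws mid',(p+q)/2)
print('screws dir', a(f(48,82,.012)-f(262,-2,.012)))
# drive from w2: ring & boss
_,d=load('w2');g=lambda x,y:(412+x/4-100*0,165+y/4)
cx=lambda x:412+(x-400)/4
S=[ray(d,cx(757),165+197/4,True)];Bo=[ray(d,cx(712),165+204/4,True)]
_,e=load('w5')
S.append(ray(e,415,286,True));Bo.append(ray(e,400,268,True))
s_,b_=meet(*S),meet(*Bo);print('spot',s_,'boss',b_,a(s_-b_),np.linalg.norm(s_-b_))
for r in S: 
  v=s_-r[0];print(np.linalg.norm(v-r[1]*(v@r[1])))
E
```

```text
cap [0.47545689 0.23980041 0.139     ]
stand top [0.44442819 0.25442238 0.07      ] [0.4912074  0.26854427 0.07      ] [0.50566456 0.22182488 0.07      ] [0.47504637 0.23812363 0.07      ] 16.798220876490042 -72.80549125316509
handle 15.851093791020926 0.01741985444985466
foot screws mid [0.4750234  0.23901088 0.012     ]
screws dir -166.53173722718375
spot [0.57772921 0.04221803 0.10066686] boss [0.58246022 0.04417117 0.06840554] -157.56736137768598 0.032664819565086274
0.0002775018883689664
0.0002775018883689051
```

```bash
python3 -m jog '[[[0,4,0,-9.4],[0,4,-10,-9.4],[0,3,-10,-9.4],[0,0,-20,-9.4],[0,0,-20,-9.4],[0,0,-10,-9.4],[0,0,0,-9.4],[0,0,0,0]]]' 100
python3 -m jog '[[[0,0,-20,0],[0,0,-20,0],[0,0,-10,0],[0,0,-10,0],[0,0,-5,0],[0,0,-3,0],[0,0,0,0],[0,0,0,0]]]' 
python3 -c "
from h import *
s=manip.sense();print(s['tcp_pos'],s['q'],s['force']);snap('wrist','w7')"
```

```text
t: 12.45
tcp_pos: [0.4749, 0.2388, 0.3276]
tool_rot: [0.801, -0.599, -0.0, 0.0]
force: [0.4, -0.4, -0.3]
finger_gap: 1.002
t: 13.45
tcp_pos: [0.4751, 0.2389, 0.26]
tool_rot: [0.8, -0.6, 0.0, -0.0]
force: [-0.1, -0.1, 0.4]
finger_gap: 1.0
[0.47506035 0.23893445 0.26002507] [ 2.55726327e-01  6.24332830e-01  1.78712402e+00 -1.69393337e-05
  7.29390071e-01  1.54192398e+00] [-0.08573793 -0.14898959  0.36821308]
```

Close on the handle, then lift 49 mm (tip left ~11 mm in the hole).

```bash
python3 -m jog '[[[0,0,0,0],[0,0,0,0],[0,0,0,0],[0,0,0,0],[0,0,0,0],[0,0,0,0],[0,0,0,0],[0,0,0,0]]]' 0 25
python3 -m jog '[[[0,0,4,0],[0,0,8,0],[0,0,8,0],[0,0,8,0],[0,0,8,0],[0,0,8,0],[0,0,5,0],[0,0,0,0]]]'
python3 -c "
from h import *
s=manip.sense();print(s['tcp_pos'],s['force'],s['ft_torque']);im,c=snap('wrist','w8');
cv2.imwrite('pics/c8.png',cv2.resize(np.hstack([cv2.imread('pics/w7.png'),im[:,:,::-1]]),None,fx=.78,fy=.78,interpolation=cv2.INTER_AREA))"
```

```text
t: 14.5
tcp_pos: [0.4749, 0.2388, 0.2598]
tool_rot: [0.8, -0.6, 0.0, -0.0]
force: [-0.3, -0.5, 1.5]
finger_gap: 0.255
t: 15.5
tcp_pos: [0.475, 0.2389, 0.3092]
tool_rot: [0.8, -0.6, 0.0, -0.0]
force: [0.1, -1.1, -1.7]
finger_gap: 0.251
[0.47503497 0.23887511 0.30915526] [ 0.08343972 -1.11476753 -1.68476793] [0.04358085 0.01048888 0.00635162]
```

View pics/c8.png

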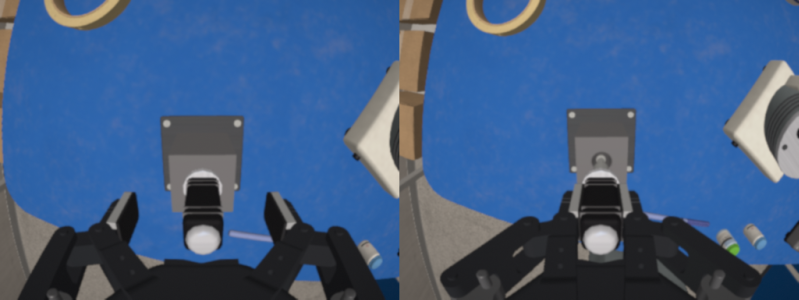

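```bash
python3 -m jog '[[[-5,-1.5,0,0],[-5,-1.5,0,0],[-5,-1.5,0,0],[-5,-1.4,-1,0],[-5,-1.4,-1,0],[-5,-1.4,-1,0],[-4.5,-1.5,0,0],[0,0,0,0]]]'
python3 - <<'E'
from h import *
s=manip.sense();print(s['tcp_pos'],s['force'],s['ft_torque'])
im,c=snap('wrist','w9'); i2,c2=snap('side','s9')
g=s['tcp_pos']-[0,0,.155];print(g,proj(c2,g),proj(c,g,True))
u,v=proj(c2,g).astype(int);A=cv2.resize(i2[v-30:v+50,u-40:u+40,::-1],(400,400),interpolation=cv2.INTER_CUBIC)
u,v=proj(c,g,True).astype(int);print(u,v);B=cv2.resize(im[v-150:v+50,u-100:u+100,::-1],(400,400),interpolation=cv2.INTER_CUBIC)
cv2.imwrite('pics/c9.png',np.hstack([A,B]))
E
```

```text
t: 16.55
tcp_pos: [0.4397, 0.2285, 0.3055]
tool_rot: [0.8, -0.6, -0.001, 0.001]
force: [3.2, 0.0, -0.9]
finger_gap: 0.257
[0.43973025 0.22853092 0.30553464] [ 3.16242478  0.0085486  -0.87825814] [ 0.10067254 -0.5924702  -0.00628863]
[0.43973025 0.22853092 0.15053464] [205.05378716 136.97228599] [258.69592335 267.81640321]
258 267
```

View pics/c9.png

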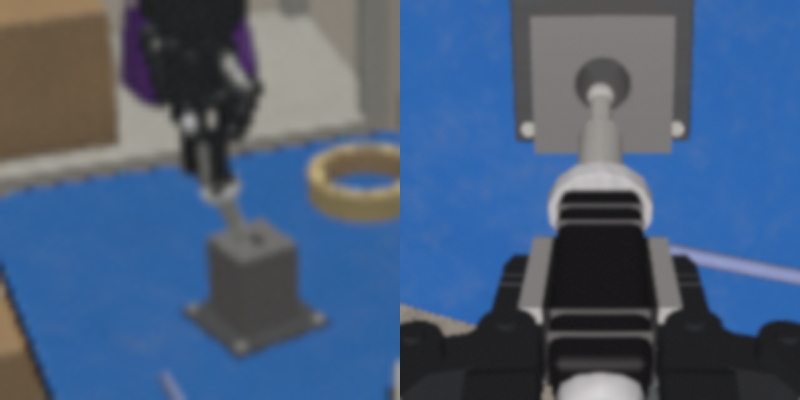

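```bash
python3 -m jog '[[[0,0,10,0],[0,0,15,0],[0,0,25,0],[0,0,25,0],[0,0,25,0],[0,-20,0,0],[0,-30,0,0],[0,-30,0,0]]]'
python3 -m jog '[[[0,-40,0,0],[0,-40,0,0],[10,-40,0,0],[10,-10,0,0],[0,0,0,0],[0,0,0,0],[0,0,0,0],[0,0,0,0]]]'
python3 - <<'E'
from h import *
s=manip.sense();print(s['tcp_pos'],s['force'],s['ft_torque'],s['q'])
im,c=snap('wrist','w10');cv2.imwrite('pics/c10.png',cv2.resize(im[:300,:,::-1],(800,469),interpolation=cv2.INTER_CUBIC))
E
```

```text
t: 17.65
tcp_pos: [0.4387, 0.148, 0.4056]
tool_rot: [0.8, -0.599, -0.002, 0.002]
force: [0.2, -0.6, -1.9]
finger_gap: 0.253
t: 18.65
tcp_pos: [0.4601, 0.0195, 0.4057]
tool_rot: [0.801, -0.599, -0.0, 0.0]
force: [0.8, 0.7, -2.1]
finger_gap: 0.255
[0.46007831 0.01945871 0.40570342] [ 0.79461152  0.68075443 -2.10629958] [-0.02652275 -0.02994667 -0.03229947] [-2.01202958e-01  3.05833139e-01  1.82930119e+00  1.14839167e-04
  1.00701208e+00  1.08373685e+00]
```

View pics/c10.png

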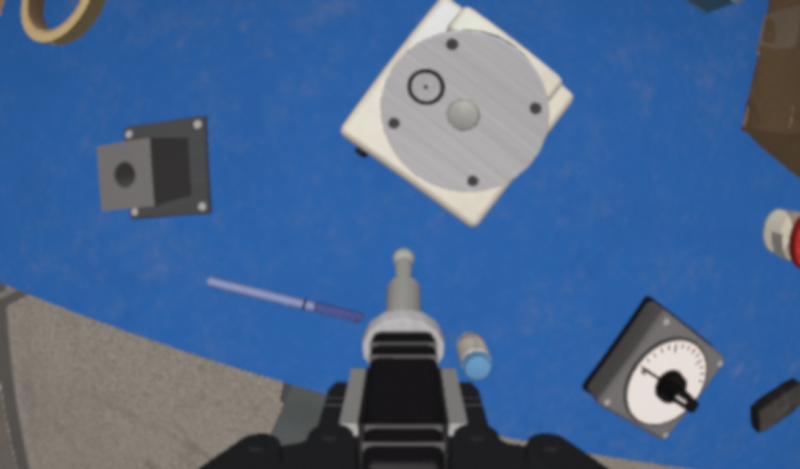

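```bash
cat > m2.py <<'E'
from h import *
_,a=load('w2');_,b=load('w10')
W2=lambda x,y:ray(a,412+(x-400)/4,165+y/4,True)
W10=lambda x,y:ray(b,x/1.5625,y/1.5625,True)
P={'ring':((757,197),(425.5,87)),'bossTop':((711,203),(463,114)),'A':((760,287),(452,44)),'B':((760,105),(394,123)),'C':((638,110),(473,181)),'D':((637,303),(535,108))}
X={}
for k,(p,q) in P.items():
    r1,r2=W2(*p),W10(*q);x=meet(r1,r2);v=x-r2[0];X[k]=x;print(k,x.round(4),'gap mm',2e3*np.linalg.norm(v-r2[1]*(v@r2[1])))
pts=np.array([X[k] for k in('ring','A','B','C','D')]);m=pts.mean(0);n=np.linalg.svd(pts-m)[2][2];n*=np.sign(n[2])
print('normal',n,'lean',np.arccos(n[2]),'phi',np.degrees(np.arctan2(n[1],n[0])), (pts-m)@n)
ce=(X['A']+X['B']+X['C']+X['D'])/4;y=X['ring']-ce;print('centre',ce,'y dir',np.degrees(np.arctan2(y[1],y[0])),np.linalg.norm(y))
s=X['B']-X['A'];t=X['C']-X['D'];print('x axis horiz (AB,DC)',[np.degrees(np.arctan2(w[1],w[0])) for w in(s,t)], [np.degrees(np.arctan2(w[1],w[0])) for w in (X['A']-X['D'],X['B']-X['C'])])
# tip tilt from w10
g=np.array([.46008,.01946,.25070]);h=np.radians(16.5);l=-np.array([np.cos(h),np.sin(h),0])
for th in np.arange(.25,.46,.02):
    ax=l*np.sin(th)+np.array([0,0,np.cos(th)]);print(round(th,2),proj(b,g-.090*ax,True)*1.5625)
E
python3 m2.py
```

```text
ring [0.5766 0.0407 0.1025] gap mm 0.03426810150392565
bossTop [0.5672 0.016  0.1053] gap mm 0.6606357350244882
A [0.6038 0.0338 0.1128] gap mm 0.2608567235774019
B [0.5513 0.0524 0.0917] gap mm 0.46675634801589416
C [ 0.5314 -0.0033  0.092 ] gap mm 0.5436515447253125
D [ 0.584  -0.0216  0.112 ] gap mm 0.09529204202106606
normal [-0.32798946  0.11114519  0.93812028] lean 0.3536344052079261 phi 161.28011569217642 [ 0.00013734  0.00018743 -0.00031716  0.00025018 -0.00025779]
centre [0.56759179 0.01533728 0.10214632] y dir 70.52913350254384 0.026887169164198862
x axis horiz (AB,DC) [np.float64(160.5039785104253), np.float64(160.86761177088547)] [np.float64(70.33825561740895), np.float64(70.36649420969519)]
0.25 [403.69947017 275.55030142]
0.27 [403.69768991 272.25698654]
0.29 [403.69603958 268.97514497]
0.31 [403.69452188 265.70517582]
0.33 [403.69313963 262.44748916]
0.35 [403.69189576 259.20250648]
0.37 [403.69079327 255.97066123]
0.39 [403.6898353  252.75239936]
0.41 [403.6890251  249.54817989]
0.43 [403.68836602 246.35847552]
0.45 [403.68786154 243.18377324]
```

```bash
python3 -m jog '[[[10,5,0,-6],[15,8,0,-6],[15,8,0,-6],[15,8,0,-6],[15,7,-10,-6],[5,0,-10,-6],[0,0,-11,0],[0,0,0,0]]]'
python3 - <<'E'
from h import *
from scipy.spatial.transform import Rotation as R
s=manip.sense();t=s['tcp_pos'];M=R.from_quat(s['tool_rot']).as_matrix();print(t,M[:,0],M[:,2],s['force'],s['q'][5])
im,c=snap('wrist','w11')
g=t+.155*M[:,2];l=np.array([*M[:2,1],0]);l/=np.linalg.norm(l);print('lean az',np.degrees(np.arctan2(l[1],l[0])))
for th in(.33,.35,.37,.39):
    ax=l*np.sin(th)+np.array([0,0,np.cos(th)]);print(th,'ball',proj(c,g-.09*ax,True),'tip',g-.095*ax)
S=np.array([.5766,.0407,.1025]);u,v=proj(c,S,True);print('spot px',u,v);u,v=int(u),int(v)
x0=max(u-60,0);y0=max(v-50,0);print(x0,y0)
cv2.imwrite('pics/c11.png',cv2.resize(im[y0:y0+120,x0:x0+120,::-1],(600,600),interpolation=cv2.INTER_CUBIC))
E
```

```text
t: 19.7
tcp_pos: [0.5347, 0.0548, 0.3736]
tool_rot: [-0.576, 0.817, 0.001, -0.001]
force: [0.2, 0.3, -1.2]
finger_gap: 0.253
[0.53471152 0.05480813 0.37360774] [-3.35609556e-01 -9.42000884e-01  7.48982684e-04] [-3.21441754e-03  3.50116948e-04 -9.99994772e-01] [ 0.16669264  0.28340257 -1.2070212 ] 1.80718289281559
lean az 160.39025028815928
0.33 ball [258.15433645 167.36078239] tip [0.56321191 0.0445309  0.12873453]
0.35 ball [258.15815515 165.28303272] tip [0.56489923 0.04392975 0.12936815]
0.37 ball [258.1620825  163.21369681] tip [0.56657427 0.04333297 0.13003746]
0.39 ball [258.16612018 161.1530602 ] tip [0.56823636 0.04274081 0.13074219]
spot px 256.99864134873303 139.5858224632437
196 89
```

View pics/c11.png

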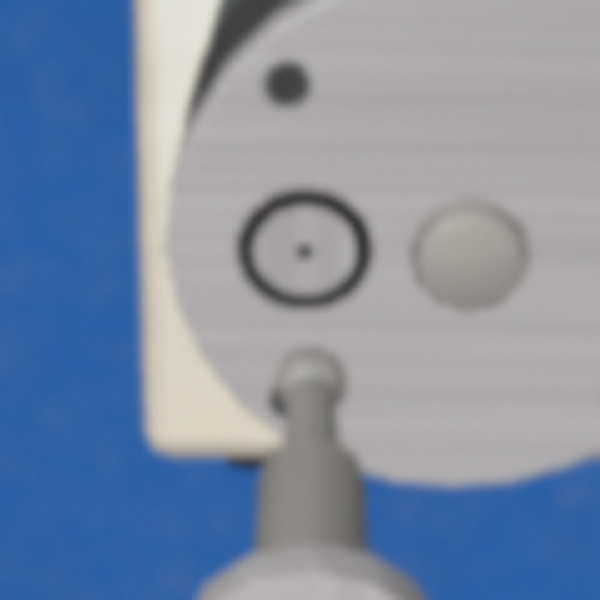

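```bash
python3 -m jog '[[[2,-0.5,-5,0],[2,-0.5,-5,0],[2,-0.5,-5,0],[2,-0.5,-5,0],[1.9,-0.7,-4.3,0],[0,0,0,0],[0,0,0,0],[0,0,0,0]]]'
python3 -c "
from h import *
for i in range(4): s=manip.sense();print(s['tcp_pos'],s['force'])"
python3 -m jog '[[[0.6,-0.2,-1.5,0],[0.6,-0.2,-1.5,0],[0.5,-0.2,-1.5,0],[0.5,-0.2,-1.5,0],[0.5,-0.2,-1.5,0],[0.5,-0.1,-1.4,0],[0.5,-0.1,-1.4,0],[0,0,0,0]]]'
python3 - <<'E'
from h import *
s=manip.sense();print(s['tcp_pos'],s['force'],s['ft_torque'])
im,c=snap('wrist','w12')
u,v=proj(c,(.5766,.0407,.1025),True);print('spot px',u,v);u,v=int(u),int(v)
x0=u-60;y0=max(v-50,0);print(x0,y0)
cv2.imwrite('pics/c12.png',cv2.resize(im[y0:y0+120,x0:x0+120,::-1],(600,600),interpolation=cv2.INTER_CUBIC))
g=s['tcp_pos']-[0,0,.155];l=np.array([-.942,.3356,0])
for th in(.33,.36,.39):
    ax=l*np.sin(th)+np.array([0,0,np.cos(th)]);print(th,proj(c,g-.082*ax,True),g-.087*ax, 'px of +5mm ball', proj(c,g-.09*ax,True))
E
```

```text
t: 20.75
tcp_pos: [0.5453, 0.052, 0.3506]
tool_rot: [-0.576, 0.818, -0.0, 0.0]
force: [-0.5, -0.3, -1.6]
finger_gap: 0.253
[0.54534826 0.05201499 0.35060399] [-0.49681422 -0.32915032 -1.56564339]
[0.54534826 0.05201499 0.35060399] [-0.49681422 -0.32915032 -1.56564339]
[0.54534826 0.05201499 0.35060399] [-0.49681422 -0.32915032 -1.56564339]
[0.54534826 0.05201499 0.35060399] [-0.49681422 -0.32915032 -1.56564339]
t: 21.75
tcp_pos: [0.549, 0.0507, 0.3401]
tool_rot: [-0.576, 0.818, 0.0, -0.0]
force: [-1.9, -0.5, 0.0]
finger_gap: 0.256
[0.54903127 0.05072016 0.34007713] [-1.87165249 -0.532442    0.0395184 ] [-0.05860171  0.19717089 -0.03257291]
spot px 258.4052913993749 168.24862108365934
198 118
0.33 [258.15755521 173.80603222] [0.57558789 0.04125901 0.10277145] px of +5mm ball [258.13894292 167.60678387]
0.36 [258.15704417 170.91865075] [0.57790155 0.04043474 0.10365411] px of +5mm ball [258.13819295 164.49087097]
0.39 [258.15667566 168.05298682] [0.58018923 0.03961972 0.10461004] px of +5mm ball [258.13758532 161.39410132]
```

View pics/c12.png

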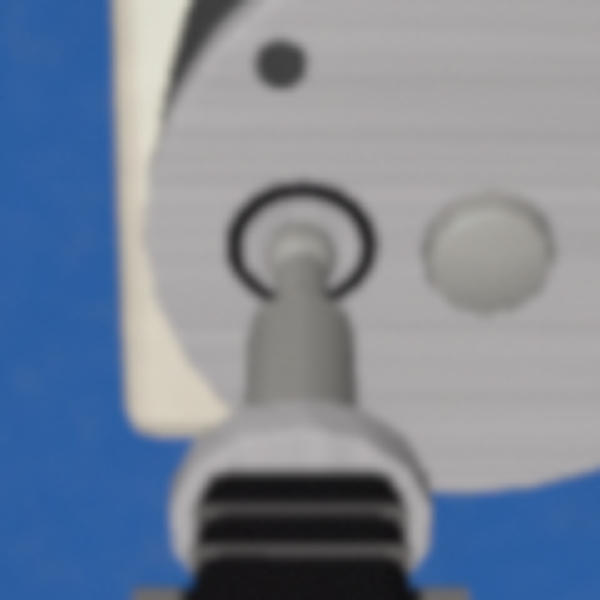

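```bash
python3 -m jog '[[[0.3,-0.1,-0.9,0],[0,0,0,0],[0,0,0,0],[0,0,0,0],[0,0,0,0],[0,0,0,0],[0,0,0,0],[0,0,0,0]]]'
python3 -c "
from h import *
s=manip.sense();print(s['tcp_pos'],s['force'],s['ft_torque']);snap('wrist','w13')"
python3 -m jog '[[[0,0,0,0],[0,0,0,0],[0,0,0,0],[0,0,0,0],[0,0,0,0],[0,0,0,0],[0,0,0,0],[0,0,0,0]]]'
python3 - <<'E'
from h import *
F=[]
for i in range(6):
    s=manip.sense();F.append(s['force']);im,c=snap('wrist','w14')
print(np.mean(F,0),s['tcp_pos'],s['ft_torque'],proj(c,(.5766,.0407,.1025),True))
a=load('w13')[0];b=load('w14')[0];o=load('w12')[0]
r=np.s_[160:240,225:295]
for p in(o,a): print(cv2.absdiff(p,b)[r].mean(), cv2.phaseCorrelate(p[r][...,1].astype(float),b[r][...,1].astype(float)))
g=cv2.cvtColor(b[155:240,228:290],cv2.COLOR_BGR2GRAY); print(cv2.cvtColor(o[155:240,228:290],cv2.COLOR_BGR2GRAY)[::3,30]); print(g[::3,30])
E
```

```text
t: 22.8
tcp_pos: [0.5493, 0.0506, 0.3392]
tool_rot: [-0.576, 0.818, 0.0, -0.0]
force: [-0.7, -0.2, -0.2]
finger_gap: 0.255
[0.54929716 0.05064282 0.33919175] [-0.69819175 -0.17552074 -0.16383539] [-0.10009258  0.22044113 -0.05142836]
t: 23.85
tcp_pos: [0.5493, 0.0507, 0.3392]
tool_rot: [-0.576, 0.818, 0.0, 0.0]
force: [0.3, -0.5, 0.9]
finger_gap: 0.257
[-1.28775188 -0.29868948  0.48061402] [0.54932556 0.05064505 0.33920582] [-0.09806078  0.27951722  0.01653346] [258.5125871  169.02925633]
1.7266666666666666 ((0.13191944463537908, 0.3186366658392146), 0.9489004691279774)
0.4820238095238095 ((0.046913580306899405, 0.021773982549163406), 0.9995677985762759)
[ 67 143 161 141 159 129 128 129 132 132 132 132 132 132 137 155 168 176
 175 100  20  47  38  20  69  28  21  20  22]
[ 93 124 166 139 159 135 129 131 132 132 132 132 132 132 137 155 168 176
 174 100  20  48  38  21  68  30  20  20  20]
```

```bash
python3 -c "
from station import manip;print(manip.sign_off())"
```

```text
the job is handed in; nothing more can be done
None
```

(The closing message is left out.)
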